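Split four turned knobs into two equal lots on a bench balance

ROBOT

A 6-joint arm with a two-finger parallel gripper is mounted at the origin on the work surface. World frame = base frame: x ahead of the robot, y to its left, z up, the work surface at z = 0. Lengths are in mm, angles in rad, forces in N, time in s.
With the tool pointing down it reaches from about 275 to 750 mm from the base axis. Payload 10.2 kg.
Tool frame: the origin (TCP) lies at the very end of the fingers, on their centre line; the grasp point (between the pads) lies ctrl.grip_depth behind it (ctrl.grip_depth is the distance from the TCP to the grasp point, in mm); z points along the fingers, y is the direction in which the jaws open and shut (so a half turn about z gives the same grasp; the last joint's range is limited). The gripper opens to 85 mm and grips with 20 to 120 N. Pads are 22 mm wide; open, the fingers measure 114 mm over their backs; the gripper's body (76 mm by 85 mm) begins 54 mm behind the grasp point. The pads swing forward as they close: fully open they stand 13 mm farther back than shut.
Start: joints at [1.111, 0.313, 1.498, -0, 1.331, -0.223], TCP at [123.174, 510.352, 231.294] pointing down, gripper open.
Joint ranges: [-2.94, 2.94], [-0.97, 2.17], [0.19, 2.56], [-1.23, 4.37], [0.02, 3.11], [-2.88, 2.88]. Speed limits (rad/s): [2.39, 2.39, 3.01, 3.14, 3.14, 3.14].

INTERFACE

Orientations are given as a unit quaternion [w, x, y, z].
In Python, from rig import telemetry, eyes, ctrl, nets gives the robot as it stands. The module is installed in compiled form; this text tells all that it offers.
- The arm moves only by the tool drive_tool, never from a script. Its argument "series" is text: rows parted by semicolons, each of 7 numbers parted by spaces: the shift along the tool's x, y, z normalised to -1 to 1, where 1 is 0.12 m, then the turn, a rotation vector about the tool's x, y, z normalised to -1 to 1, where 1 is 0.5 rad, then the opening, from 0 (shut) to 1 (fully open). In form: tx ty tz wx wy wz hand; .... A call has 1 to 20 rows; each row is the pose to reach, as a shift and turn from the pose measured when the call began, along the tool's axes at that moment; what a row does not reach only later rows make up. A row lasts 1/10 s, in which the tool goes at most 50 mm and 8.59 degrees, less where a joint would pass 70% of its speed; a pose out of reach is approached as far as the arm can. A call with a number of a shift or a turn outside -1 to 1 is refused whole. A call with a gripper value outside its range is refused whole. The fingers move at their own pace and stop on an object; "newtons" is the grip in N (left out, the last holds). Time passes only in rows, so rows that repeat a pose let the fingers close. It gives the time, the measured TCP pose, the force and the opening at its end, in the units of the state.
- telemetry.sense(): the state, without advancing time (a new reading comes with each control period).
- eyes.capture(name): name is "side" or "top"; returns a dict with "frame" (400x640x3 uint8, red, green, blue), "fx", "fy", "cx", "cy" (pixels), "view" (4x4, takes a point from world to camera coordinates). Camera axes: x right, y up, looking along -z (the intrinsics and any distortion apply to the point x, -y, -z); pixel columns grow to the right and rows downward; lengths in mm; the calibration is good to about 2 mm. A picture is of the moment at which its call begins. There is no depth.
- ctrl.finish_job(): hands the job in, once; it reports no verdict.
Trained networks look in a picture, given as the dict that the camera call returned (one of the last four; its "shot" number tells which), for a name from the list of things; names that differ only in an ending like _2 or _b are one class to them, and where a whole thing is asked for, a point or a joint stands for the part that bears it (a point fixed in the world has none). Each returns a list of dicts, best first, with "confidence" (0 to 1); they miss things now and then, are a little off and sometimes report something else, mostly with a low value. They report only what shows in the picture. A call takes as long as a camera call.
- nets.spot_in(name, picture): "rect" ([left, top, right, bottom] in pixels, round what is visible of it).
The state is a dict: "time_s": time; "joints": joint angles; "dq": joint speeds; "tau": joint torques, N m; "eef_pos": TCP position; "ee_rot": TCP orientation; "force": force on the tool from outside, world axes, zero at the start; "wrist_torque": the same for the moment, N m; "grip_width": opening from 0.0 (shut) to 1.0 (fully open).
Only numpy, scipy, OpenCV 4.12 (cv2) and the standard library are available. Lean on these libraries where they do the work, as an engineer would, in place of code of your own. Each camera call takes 0.05 s, during which the arm holds its last target. There are 200 camera calls.

TASK

Three turned wooden knobs are plugged into one pan of the bench balance and one into the other: move the right knob across so that the four make two lots of equal weight and the balance sits level on its own. Push the moved knob straight down into a free socket, firmly but gently (the pans are sprung; keep it under 20 N), until its shoulder sits flat on the pan. All four knobs must end up fully home in the pans, and the mallet, gouge and cup stay where they are.

Things in the scene. Friction and masses are not known exactly. Their poses are not given: they have to be found in the camera images.
- knob_1: the smallest of four turned wooden knobs of one height, told apart by body diameter: a round body 36 mm across and 30 mm high, a straight upright grip stem on its top (26 mm diameter, from 30 to 62 mm above the shoulder) and a tenon below (20 mm diameter, 30 mm long, its foot tapered over 5 mm to 13.6 mm). Weighs 40 g to within about 3 per cent. Origin: on its axis at the shoulder, the flat underside of the body; z along the stem.
- knob_2: the second smallest of four turned wooden knobs of one height, told apart by body diameter: a round body 48 mm across and 30 mm high, a straight upright grip stem on its top (26 mm diameter, from 30 to 62 mm above the shoulder) and a tenon below (20 mm diameter, 30 mm long, its foot tapered over 5 mm to 13.6 mm). Weighs 60 g to within about 3 per cent. Origin: on its axis at the shoulder, the flat underside of the body; z along the stem.
- knob_3: the second largest of four turned wooden knobs of one height, told apart by body diameter: a round body 58 mm across and 30 mm high, a straight upright grip stem on its top (26 mm diameter, from 30 to 62 mm above the shoulder) and a tenon below (20 mm diameter, 30 mm long, its foot tapered over 5 mm to 13.6 mm). Weighs 80 g to within about 3 per cent. Origin: on its axis at the shoulder, the flat underside of the body; z along the stem.
- knob_4: the largest of four turned wooden knobs of one height, told apart by body diameter: a round body 66 mm across and 30 mm high, a straight upright grip stem on its top (26 mm diameter, from 30 to 62 mm above the shoulder) and a tenon below (20 mm diameter, 30 mm long, its foot tapered over 5 mm to 13.6 mm). Weighs 100 g to within about 3 per cent. Origin: on its axis at the shoulder, the flat underside of the body; z along the stem.
- balance: bench balance with two level pans, fixed to the bench in any direction. Origin: centre of the base's underside; z up, y along the beam. The grey base is 150 x 300 x 18 mm. Pan a is 105 mm from the centre towards +y, pan b 105 mm towards -y.
- pan_a: pan a: plywood board 220 mm long (its x) by 78 mm (its y) and 36 mm thick with three sockets in a row along x. Origin: centre of its top face, about 145 mm above the bench when level. It stays level and moves up and down with the beam, which has stops either way, and stands on stiff springs besides; so it sinks away under a push and rises under a pull.
- carrier_a: steel post under pan a, at that end of the beam. Origin: its pivot on the beam; z up. Pan a's top face is 82 to 84 mm above it when nothing presses on the pan; a push brings it closer.
- pan_a_hole0 (a point): centre of the mouth, at the pan's top face, of the -x end socket of pan a: a 21.5 mm square hole through the board, 70 mm from the next. A spring catch in its wall grips the tenon: pushing a knob in or pulling it out takes a few newtons (up to about 10 N, most where the tenon passes the catch, 10 to 18 mm below the mouth), and its own weight does not seat it. A push of about 14 N seats it surely; more than 20 N on a pan is too much.
- pan_a_hole1 (a point): centre of the mouth, at the pan's top face, of the middle socket of pan a: a 21.5 mm square hole through the board, 70 mm from the next. A spring catch in its wall grips the tenon: pushing a knob in or pulling it out takes a few newtons (up to about 10 N, most where the tenon passes the catch, 10 to 18 mm below the mouth), and its own weight does not seat it. A push of about 14 N seats it surely; more than 20 N on a pan is too much.
- pan_a_hole2 (a point): centre of the mouth, at the pan's top face, of the +x end socket of pan a: a 21.5 mm square hole through the board, 70 mm from the next. A spring catch in its wall grips the tenon: pushing a knob in or pulling it out takes a few newtons (up to about 10 N, most where the tenon passes the catch, 10 to 18 mm below the mouth), and its own weight does not seat it. A push of about 14 N seats it surely; more than 20 N on a pan is too much.
- pan_b: pan b: plywood board 220 mm long (its x) by 78 mm (its y) and 36 mm thick with three sockets in a row along x. Origin: centre of its top face, about 145 mm above the bench when level. It stays level and moves up and down with the beam, which has stops either way, and stands on stiff springs besides; so it sinks away under a push and rises under a pull.
- carrier_b: steel post under pan b, at that end of the beam. Origin: its pivot on the beam; z up. Pan b's top face is 82 to 84 mm above it when nothing presses on the pan; a push brings it closer.
- pan_b_hole0 (a point): centre of the mouth, at the pan's top face, of the -x end socket of pan b: a 21.5 mm square hole through the board, 70 mm from the next. A spring catch in its wall grips the tenon: pushing a knob in or pulling it out takes a few newtons (up to about 10 N, most where the tenon passes the catch, 10 to 18 mm below the mouth), and its own weight does not seat it. A push of about 14 N seats it surely; more than 20 N on a pan is too much.
- pan_b_hole1 (a point): centre of the mouth, at the pan's top face, of the middle socket of pan b: a 21.5 mm square hole through the board, 70 mm from the next. A spring catch in its wall grips the tenon: pushing a knob in or pulling it out takes a few newtons (up to about 10 N, most where the tenon passes the catch, 10 to 18 mm below the mouth), and its own weight does not seat it. A push of about 14 N seats it surely; more than 20 N on a pan is too much.
- pan_b_hole2 (a point): centre of the mouth, at the pan's top face, of the +x end socket of pan b: a 21.5 mm square hole through the board, 70 mm from the next. A spring catch in its wall grips the tenon: pushing a knob in or pulling it out takes a few newtons (up to about 10 N, most where the tenon passes the catch, 10 to 18 mm below the mouth), and its own weight does not seat it. A push of about 14 N seats it surely; more than 20 N on a pan is too much.
- beam (a joint): tilt of the balance beam in rad: 0 is level, positive when pan a is high and pan b low. 10 g too much on one side tilts it about 0.017.
- mallet: Bystander: a turned wooden mallet standing on its head, 88 mm across and 205 mm high; origin at the centre of its underside.
- gouge: Bystander: a turning gouge, 285 mm long, lying on the bench, its 26 mm thick wooden handle to -x; origin at its underside.
- cup: Bystander: a white cup, 80 mm across and 90 mm high; origin at the centre of its underside.

How it is judged:
By the outcome, as a careful person would: the job done as asked, in the order asked, and still so for the second after the job is handed in, with the robot touching nothing.
It also fails if it takes over 45 s, if anything falls off the work surface, if the arm or the gripper's body presses on something with over 40 N, if the wrist force passes 120 N, or if a joint passes its speed limit or range.

## Working session

There is one attempt and no reset: what is moved stays moved. The work goes in short steps, Python scripts to look and compute and a tool call to move; the robot and the scene stay as the last step left them, time stands still between calls to the robot, and variables do not carry over. Pictures are saved under pics/ and viewed, about 8 in all and at most 12, crops included, and the job is handed in when it is done.

Besides the shell and the picture viewer there is one more tool, called after ">>>" in YAML: its name, and indented under it one key for each argument. drive_tool: Moves the arm, as the interface text tells. Scaled input: -1 to 1 covers 0.12 m each way for a shift and 0.5 rad each way for a turn. Its arguments: {"type":"object","properties":{"series":{"type":"string"},"newtons":{"type":"number"}},"required":["series"]}

```bash
mkdir -p pics; cat > h.py <<'E'
from rig import telemetry, eyes, ctrl, nets
import numpy as np, cv2
def cap(n,f=None):
    p=eyes.capture(n)
    if f: cv2.imwrite('pics/'+f,p['frame'][:,:,::-1])
    return p
def proj(p,X):
    V=np.array(p['view']); c=V[:3,:3]@np.array(X,float)+V[:3,3]
    return np.array([p['cx']+p['fx']*c[0]/-c[2], p['cy']+p['fy']*-c[1]/-c[2]])
def at_z(p,u,v,z):
    V=np.array(p['view']);R=V[:3,:3];o=-R.T@V[:3,3]
    d=R.T@np.array([(u-p['cx'])/p['fx'],-(v-p['cy'])/p['fy'],-1])
    return o+d*(z-o[2])/d[2]
E
python3 - <<'E'
from h import *
s=telemetry.sense(); print(s, ctrl.grip_depth)
for n in('top','side'):
    p=cap(n,n+'1.png'); print(n,[k for k in p],p['fx'],p['cx'],p['cy'],np.round(p['view'],3).tolist())
    for k in('knob_1','pan_a','pan_a_hole0','balance'):
        print(k,[(np.round(d['rect'],0).tolist(),round(d['confidence'],2)) for d in nets.spot_in(k,p)])
E
```

```text
{'time_s': 0.0, 'joints': array([ 1.11060064e+00,  3.13477770e-01,  1.49841959e+00, -2.48286168e-07,
        1.33096604e+00, -2.23358888e-01]), 'dq': array([-0.00046529, -0.00152145, -0.00237836,  0.00123387, -0.00088536,
       -0.00194109]), 'tau': array([-4.47696439e-04, -4.12276089e+01, -2.59737790e+01, -2.00140544e-04,
        4.25342252e-03, -5.44452504e-06]), 'eef_pos': array([123.06126649, 510.12528833, 230.72743807]), 'ee_rot': array([-2.12840681e-04,  1.18141779e-01,  9.92996534e-01, -5.98667456e-04]), 'force': array([ 0.61365585, -0.41618489,  0.47981282]), 'wrist_torque': array([-0.01282449,  0.01927509,  0.02778087]), 'grip_width': 0.9974581370818995} 18.700000000000003
top ['frame', 'fx', 'fy', 'cx', 'cy', 'view', 'shot'] 406.4608325262606 316.01048391870603 197.1396692130764 [[-0.027, -1.0, 0.011, -26.117], [0.987, -0.025, 0.16, -566.489], [-0.16, 0.015, 0.987, -1245.737], [0.0, 0.0, 0.0, 1.0]]
knob_1 [([249.0, 184.0, 270.0, 205.0], 0.8), ([282.0, 148.0, 295.0, 160.0], 0.66), ([310.0, 228.0, 324.0, 243.0], 0.51), ([244.0, 141.0, 307.0, 211.0], 0.17)]
pan_a [([301.0, 17
[... 305 characters left out ...]
cx', 'cy', 'view', 'shot'] 507.61816563584847 322.7973443123006 199.08695183108065 [[-0.994, -0.106, -0.015, 559.56], [0.047, -0.553, 0.832, -154.36], [-0.097, 0.826, 0.555, -1435.919], [0.0, 0.0, 0.0, 1.0]]
knob_1 [([305.0, 211.0, 328.0, 242.0], 0.92), ([357.0, 176.0, 378.0, 199.0], 0.79), ([275.0, 192.0, 283.0, 216.0], 0.68), ([285.0, 200.0, 310.0, 231.0], 0.59)]
pan_a [([311.0, 168.0, 387.0, 213.0], 0.83), ([261.0, 206.0, 340.0, 259.0], 0.82), ([308.0, 213.0, 327.0, 242.0], 0.65), ([261.0, 166.0, 390.0, 256.0], 0.39), ([374.0, 139.0, 406.0, 156.0], 0.35)]
pan_a_hole0 [([260.0, 209.0, 338.0, 256.0], 0.91), ([286.0, 300.0, 324.0, 382.0], 0.23)]
balance [([259.0, 168.0, 389.0, 281.0], 0.96)]
```

```bash
python3 - <<'E'
import cv2,numpy as np
t=cv2.imread('pics/top1.png')[120:275,215:390];s=cv2.imread('pics/side1.png')[130:300,235:415]
t=cv2.resize(t,None,fx=4.5,fy=4.5,interpolation=3)
cv2.imwrite('pics/t1c.png',cv2.resize(cv2.imread('pics/top1.png')[120:275,215:390],None,fx=3.8,fy=3.8,interpolation=3))
cv2.imwrite('pics/s1c.png',cv2.resize(s,None,fx=3.5,fy=3.5,interpolation=3))
E
```

```text
(no output)
```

View pics/t1c.png

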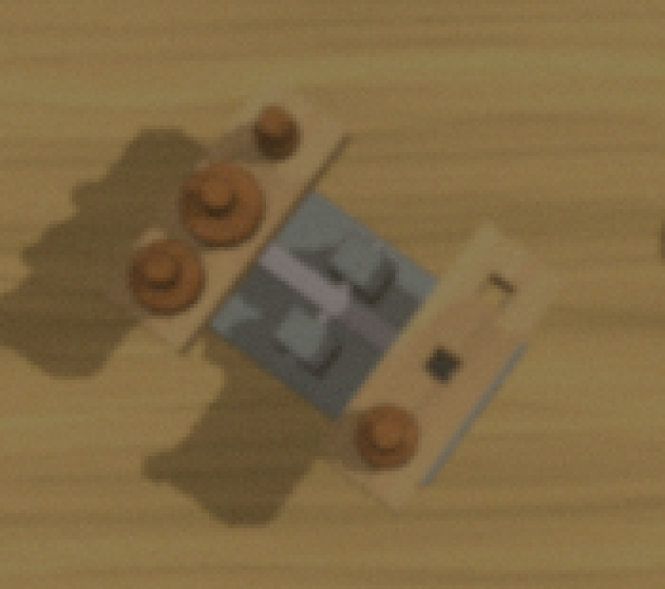

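View pics/s1c.png

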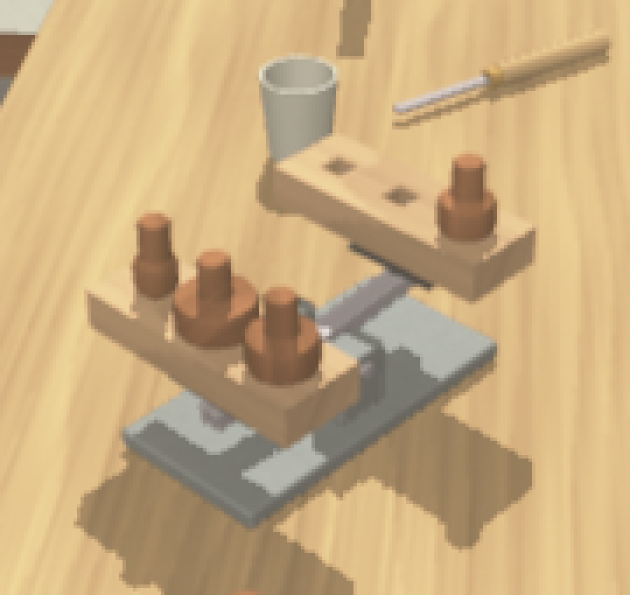

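View pics/top1.png

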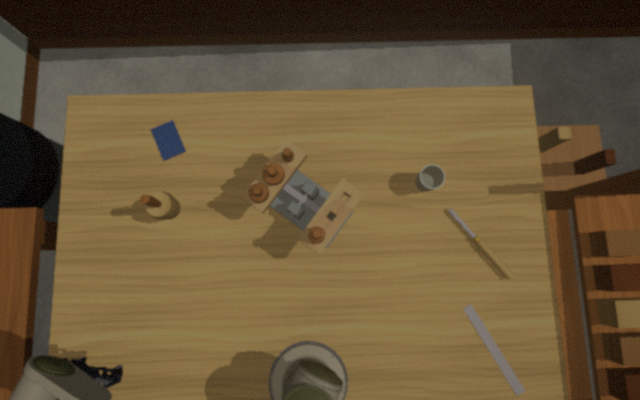

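The two crops agree. Going by body diameters (47:63:76:87 px ≈ 36:48:58:66), the low pan holds knob_1, knob_4 in the middle and knob_3. The high pan holds knob_2, and its middle and far sockets are free. So knob_3 (80 g) moves, giving 40+100 = 60+80. Next I'll fit the pose to points from both views.

```bash
cat > fit.py <<'E'
from h import *
from scipy.optimize import least_squares
from scipy.spatial.transform import Rotation as Ro
p={n:cap(n) for n in('top','side')}
T=lambda a,b:(215+a/3.8-.5+.13,120+b/3.8-.37); S=lambda a,b:(235+a/3.5-.36,130+b/3.5-.36)
# name:(pan sign, socket index, z above pan)
K={'k1':(-1,1,62),'k4':(-1,0,62),'k3':(-1,-1,62),'k2':(1,-1,62),'h1':(1,1,0),'h0':(1,0,0)}
ob=[('top','k1',T(275,120)),('top','k4',T(216,192)),('top','k3',T(160,265)),('top','k2',T(388,428)),('top','h1',T(498,288)),('top','h0',T(442,364)),
('side','k1',S(153,218)),('side','k4',S(213,257)),('side','k3',S(281,293)),('side','k2',S(468,160)),('side','h1',S(340,165)),('side','h0',S(402,195))]
def P(q,k):
    x,y,a,z,t=q;s,i,h=K[k]; u=np.array([np.cos(a),np.sin(a)]);v=np.array([-u[1],u[0]])
    return np.r_[np.array([x,y])+s*105*u+70*i*v*1, z+s*t+h]
res=lambda q:np.concatenate([proj(p[c],P(q,k))-o for c,k,o in ob])
best=None
for a in np.arange(0,6.3,.4):
  c=at_z(p['top'],305,200,145)
  r=least_squares(res,[c[0],c[1],a,145,10],loss='soft_l1')
  if best is None or r.cost<best.cost: best=r
q=best.x
print('fit',q,best.cost); print(np.round(res(q).reshape(-1,2),1).tolist())
for k in K: print(k,np.round(P(q,k),1))
s=telemetry.sense();w=s['ee_rot'];R=Ro.from_quat([w[1],w[2],w[3],w[0]]).as_matrix();print(R.round(3).tolist())
E
python3 fit.py
```

```text
fit [557.54983925   1.42442813  -2.23201009 142.88003425   9.10082457] 2.4419366394020092
[[-0.3, -0.4], [0.4, -0.1], [-0.0, 0.3], [0.3, 1.4], [-0.5, 1.0], [0.2, 0.2], [-0.8, 0.8], [0.0, -0.4], [-0.2, -0.1], [0.1, -0.1], [-0.5, -0.1], [-0.5, -0.1]]
k1 [677.3  41.3 195.8]
k4 [622.   84.3 195.8]
k3 [566.8 127.3 195.8]
k2 [437.8 -38.5 214. ]
h1 [ 548.3 -124.4  152. ]
h0 [493.1 -81.4 152. ]
[[-0.972, 0.235, 0.0], [0.235, 0.972, 0.0], [-0.0, 0.0, -1.0]]
```

>>> drive_tool:
  series: "-0.44 -0.23 -0.3 0 0 0 1; -0.87 -0.45 -0.3 0 0 0 1; -0.87 -0.45 -0.3 0 0 0 1"

```text
time_s: 0.9
eef_pos: [213.9, 431.8, 268.3]
ee_rot: [0.001, 0.119, 0.993, 0.001]
force: [0.2, -1.2, -0.6]
grip_width: 1.001
```

>>> drive_tool:
  series: "-0.44 -0.23 0 0 0 0 1; -0.87 -0.45 0 0 0 0 1; -0.87 -0.45 0 0 0 0 1"

```text
time_s: 1.2
eef_pos: [304.9, 352.4, 268.4]
ee_rot: [0.001, 0.12, 0.993, 0.0]
force: [-0.7, 1.3, 0.4]
grip_width: 0.998
```

>>> drive_tool:
  series: "-0.44 -0.23 0 0 0 0 1; -0.87 -0.45 0 0 0 0 1; -0.87 -0.45 0 0 0 0 1"

```text
time_s: 1.5
eef_pos: [395.7, 272.6, 268.5]
ee_rot: [0.001, 0.122, 0.993, 0.0]
force: [-1.1, 0.2, 0.2]
grip_width: 1.002
```

>>> drive_tool:
  series: "-0.44 -0.23 0 0 0 0 1; -0.87 -0.45 0 0 0 0 1; -0.87 -0.45 0 0 0 0 1"

```text
time_s: 1.8
eef_pos: [486.3, 192.2, 268.4]
ee_rot: [0.001, 0.123, 0.992, -0.0]
force: [0.8, -0.5, 0.5]
grip_width: 1.001
```

>>> drive_tool:
  series: "0 0 0 0 0 0.3 1; 0 0 0 0 0 0.6 1; 0 0 0 0 0 0.848 1; 0 0 0 0 0 0.848 1; 0 0 0 0 0 0.848 1"

```text
time_s: 2.3
eef_pos: [486.2, 192.2, 268.4]
ee_rot: [0.001, 0.328, 0.945, 0.0]
force: [0.3, -1.4, -0.2]
grip_width: 0.996
```

>>> drive_tool:
  series: "-0.4 0 0 0 0 -0.013 1; -0.863 -0.009 0 0 0 -0.013 1; -0.863 -0.009 0 0 0 -0.013 1; -0.863 -0.009 0.35 0 0 -0.013 1; -0.863 -0.009 0.65 0 0 -0.013 1; -0.863 -0.009 0.82 0 0 -0.013 1; -0.863 -0.009 0.82 0 0 -0.013 1"

```text
time_s: 3.0
eef_pos: [565.6, 127.5, 167.6]
ee_rot: [-0.001, 0.323, 0.946, -0.001]
force: [-0.1, 0.0, -0.1]
grip_width: 1.0
```

```bash
python3 - <<'E'
from h import *
a=cap('top')['frame'][150:250,215:375,::-1];b=cap('side')['frame'][130:250,220:400,::-1]
r=lambda i,w:cv2.resize(i,(w,int(i.shape[0]*w/i.shape[1])),interpolation=3)
cv2.imwrite('pics/c2.png',np.vstack([r(a,450),r(b,450)]))
print(telemetry.sense()['eef_pos'])
E
```

```text
[567.4306563  127.52243819 171.36072254]
```

View pics/c2.png

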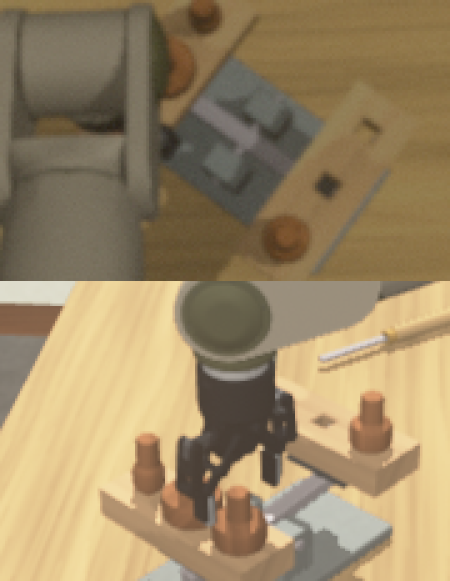

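The fingers straddle knob_3's stem in the side view: tips at about (205,515) and (270,475), stem at (237,500). I'll close the gripper.

>>> drive_tool:
  series: "0 0 0 0 0 0 0;0 0 0 0 0 0 0;0 0 0 0 0 0 0;0 0 0 0 0 0 0;0 0 0 0 0 0 0;0 0 0 0 0 0 0;0 0 0 0 0 0 0;0 0 0 0 0 0 0;0 0 0 0 0 0 0;0 0 0 0 0 0 0"
  newtons: 80

```text
time_s: 4.1
eef_pos: [567.5, 127.6, 171.4]
ee_rot: [0.002, 0.324, 0.946, 0.0]
force: [0.0, 1.7, 1.8]
grip_width: 0.276
```

>>> drive_tool:
  series: "0 0 -0.06 0 0 0 0;0 0 -0.12 0 0 0 0;0 0 -0.18 0 0 0 0;0 0 -0.24 0 0 0 0;0 0 -0.3 0 0 0 0;0 0 -0.36 0 0 0 0;0 0 -0.42 0 0 0 0;0 0 -0.5 0 0 0 0;0 0 -0.6 0 0 0 0;0 0 -0.7 0 0 0 0;0 0 -0.7 0 0 0 0"

```text
time_s: 5.2
eef_pos: [567.8, 127.6, 257.7]
ee_rot: [0.004, 0.324, 0.946, 0.001]
force: [-0.3, 0.2, -0.7]
grip_width: 0.28
```

```bash
python3 - <<'E'
from h import *
a=cap('top')['frame'][150:250,215:375,::-1];b=cap('side')['frame'][130:250,220:400,::-1]
r=lambda i,w:cv2.resize(i,(w,int(i.shape[0]*w/i.shape[1])),interpolation=3)
cv2.imwrite('pics/c3.png',np.vstack([r(a,450),r(b,450)]))
print(telemetry.sense())
E
```

```text
{'time_s': 5.3, 'joints': array([ 2.01180772e-02,  4.21562203e-01,  1.28128754e+00, -4.92978438e-04,
        1.43451534e+00, -8.91444099e-01]), 'dq': array([ 0.00016952,  0.01037188,  0.01701742,  0.00197484, -0.00271088,
        0.00190434]), 'tau': array([ 4.33280377e-02, -4.86446214e+01, -2.79480475e+01, -4.28524827e-04,
        2.51150405e-02,  9.55802818e-06]), 'eef_pos': array([567.12295955, 127.60978675, 255.47771878]), 'ee_rot': array([2.06952307e-03, 3.23648812e-01, 9.46174888e-01, 4.94799409e-04]), 'force': array([-0.17964599, -0.59807973, -1.89748259]), 'wrist_torque': array([-0.03539497, -0.01262892, -0.0156444 ]), 'grip_width': 0.2746685584998969}
```

View pics/c3.png

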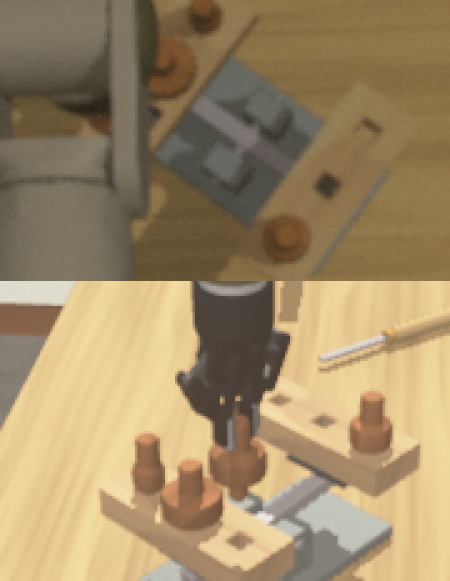

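Picture 5 shows knob_3 clear of its socket and hanging upright at about (237,460). The other knobs and the two free sockets look unchanged. Now I'll carry it over the high pan's middle socket.

>>> drive_tool:
  series: "-0.07 -0.22 0 0 0 0 0;-0.15 -0.44 0 0 0 0 0;-0.22 -0.66 0 0 0 0 0;-0.29 -0.875 0 0 0 0 0;-0.29 -0.875 0 0 0 0 0"

```text
time_s: 5.8
eef_pos: [529.5, 21.0, 254.9]
ee_rot: [0.002, 0.325, 0.946, 0.0]
force: [0.9, -0.1, -0.3]
grip_width: 0.275
```

>>> drive_tool:
  series: "-0.07 -0.22 0 0 0 0 0;-0.15 -0.44 0 0 0 0 0;-0.22 -0.66 0 0 0 0 0;-0.29 -0.875 0 0 0 0 0;-0.29 -0.875 0 0 0 0 0;-0.29 -0.875 0 0 0 0 0"

```text
time_s: 6.4
eef_pos: [492.4, -82.9, 254.6]
ee_rot: [0.001, 0.325, 0.946, 0.0]
force: [-0.5, 1.4, -0.9]
grip_width: 0.275
```

```bash
python3 - <<'E'
from h import *
P=cap('side','c4full.png');s=telemetry.sense();e=s['eef_pos'];print(e,s['ee_rot'],s['force'])
b=P['frame'][130:230,250:400,::-1];f=5
b=cv2.resize(b,None,fx=f,fy=f,interpolation=3)
for X in([e[0],e[1],e[2]-67.6],[e[0],e[1],e[2]-37.6],[493.1,-81.4,152]):
    q=proj(P,X);print(q);cv2.circle(b,tuple(int(x) for x in ((q-[250,130]+.5)*f)),3,(0,255,0),-1)
cv2.imwrite('pics/c4.png',b)
E
```

```text
[492.5955168  -82.45474341 254.63363855] [1.27399264e-03 3.24861955e-01 9.45760543e-01 2.87776618e-04] [-0.66485356 -0.62850273 -0.57268998]
[349.3564246  174.63751254]
[349.50581553 165.50375488]
[348.98867892 185.22739482]
```

View pics/c4.png

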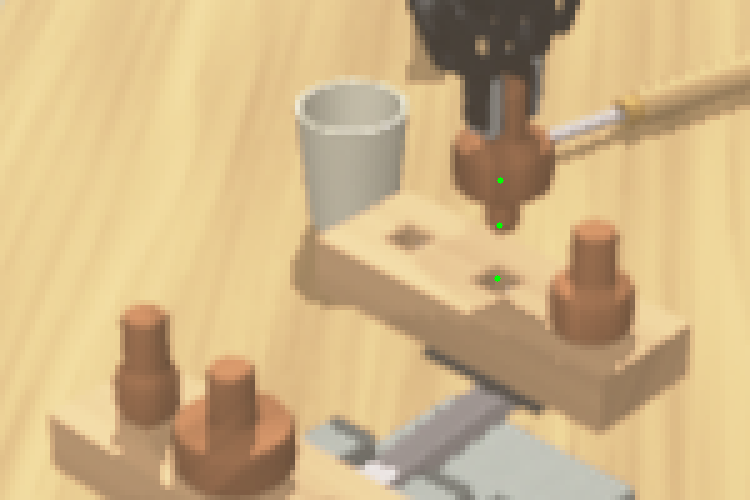

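```bash
python3 - <<'E'
from h import *
P=cap('side');e=telemetry.sense()['eef_pos'];I=P['frame'].astype(int)
a=I[140:200,325:385];m=((a[:,:,0]-a[:,:,2])>55)&(a[:,:,0]<190)
r=I[:,:,0]/(I[:,:,2]+1.)
for y in range(143,183): print(y,' '.join('%2d'%min(99,r[y,x]*10) for x in range(336,368)))
Q=cap('top')['frame'][150:250,265:385,::-1];cv2.imwrite('pics/c5.png',np.vstack([cv2.resize(Q,None,fx=3.5,fy=3.5,interpolation=3)]+[cv2.resize(I[138:190,325:385,::-1].astype('uint8'),(420,364),interpolation=0)]).astype('uint8')[:600])
E
```

```text
143 15 14 13 12 12 12 12 12 12 12 12 12 12 12 13 13 13 12 13 13 12 11 15 16 16 15 15 15 15 15 15 15
144 16 15 15 15 14 13 12 12 12 12 12 12 12 12 14 14 13 13 13 13 12 11 15 16 15 15 15 15 15 15 15 15
145 16 16 16 16 16 16 15 13 12 12 12 12 12 11 14 16 16 16 14 13 12 11 15 16 15 15 15 15 15 15 15 15
146 16 16 16 16 15 16 15 13 12 12 12 11 11 11 14 17 18 17 17 14 11 11 14 16 15 16 15 15 15 15 15 15
147 15 15 15 15 16 16 15 13 12 12 12 12 10 10 13 17 18 18 18 15 11 11 14 16 16 16 15 15 15 15 15 16
148 16 15 15 15 15 16 15 13 12 12 12 12 10 10 12 17 18 18 18 15 11 11 14 16 15 16 15 15 15 15 15 15
149 16 15 15 15 16 16 15 13 12 12 12 12 10 10 12 17 18 18 18 15 11 11 15 16 15 15 15 15 15 15 15 15
150 16 15 15 15 16 16 15 14 12 12 12 12 10 10 12 17 18 18 18 15 11 12 15 16 16 15 15 15 15 15 15 15
151 15 15 15 15 15 16 15 13 12 12 12 12 10 10 12 18 18 18 18 15 11 12 15 15 15 15 15 15 15 15 16 15
152 15 15 15 15 16 16 15 13 12 12 12 11 10 10 12 17 18 18 18 15 11 14 15 15 15 15 15 15 15 15 15 15
153 15 15 15 16 16 16 15 13 12 12 12 12 10 10 12 18 18 18 18 16 15 15 15 15 15 15 15 15 15 14 13 12

[... 2199 characters left out ...]

176 15 15 14 14 14 14 14 15 15 15 15 15 16 16 16 16 16 16 15 15 15 15 15 15 15 15 15 15 17 19 20 20
177 16 15 14 15 15 15 15 15 15 15 15 15 15 15 15 15 15 15 15 15 15 15 15 15 15 15 15 15 17 19 20 20
178 15 15 15 15 15 15 15 15 15 15 15 15 15 15 15 15 15 15 15 15 15 15 15 15 15 15 15 15 17 18 19 19
179 15 15 15 15 15 15 15 15 15 15 15 15 15 15 15 15 15 15 15 15 15 15 15 15 15 15 15 16 17 18 18 19
180 15 15 15 15 15 15 15 15 15 15 15 15 15 15 15 15 15 15 15 15 15 15 15 15 15 15 15 16 17 18 19 19
181 15 15 15 15 15 15 15 15 15 15 15 15 15 15 15 15 15 15 15 15 15 15 15 15 15 15 15 16 17 18 19 19
182 15 15 15 15 15 15 15 15 15 15 15 15 15 15 15 15 15 15 15 15 15 15 15 15 15 15 15 16 17 18 19 19
```

View pics/c5.png

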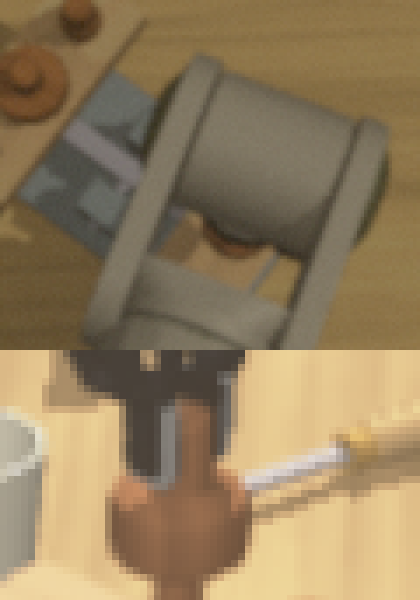

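```bash
python3 - <<'E'
from h import *
I=sum(cap('side')['frame'].astype(float).mean(2) for _ in range(3))/3
print(I[178:193,341:359].round().astype(int))
E
```

```text
[[191 192 192 193 194 195 196 196 196 196 197 197 197 198 199 200 198 201]
 [189 190 190 192 193 194 195 196 197 197 197 197 198 198 199 199 198 201]
 [190 189 190 191 192 193 194 195 196 197 197 198 198 198 198 198 199 201]
 [194 191 190 190 190 192 192 193 194 195 196 198 198 198 198 199 199 200]
 [196 195 194 192 191 190 191 187 185 189 194 196 197 198 199 199 199 199]
 [195 196 196 196 195 188 180 167 158 171 183 190 194 197 198 199 199 200]
 [196 195 196 193 187 171 147 133 133 143 156 173 184 191 195 197 198 200]
 [195 196 192 174 154 136 120 117 126 130 133 144 157 176 189 195 196 198]
 [195 196 189 175 151 125 116 117 126 129 131 131 144 170 185 193 195 196]
 [197 196 196 196 184 165 144 124 127 129 152 165 178 190 192 192 193 194]
 [199 198 197 197 196 196 183 166 158 155 185 197 199 198 197 195 192 192]
 [203 201 200 198 198 197 197 197 178 168 191 198 199 199 200 199 198 195]
 [206 205 203 201 200 199 185 179 152 139 169 180 194 199 199 200 200 199]
 [191 202 206 204 189 182 155 140 140 139 139 139 170 194 199 199 200 200]
 [151 173 188 188 159 141 141 141 141 141 140 140 139 170 180 181 194 200]]
```

>>> drive_tool:
  series: "-0.007 0.016 0 0 0 0 0;-0.007 0.016 0.08 0 0 0 0;-0.007 0.016 0.16 0 0 0 0;-0.007 0.016 0.22 0 0 0 0;-0.007 0.016 0.27 0 0 0 0;-0.007 0.016 0.31 0 0 0 0;-0.007 0.016 0.31 0 0 0 0"

```text
time_s: 7.4
eef_pos: [494.3, -81.5, 216.9]
ee_rot: [0.001, 0.325, 0.946, 0.0]
force: [0.3, 0.1, -0.4]
grip_width: 0.278
```

```bash
python3 - <<'E'
from h import *
P=cap('side');s=telemetry.sense();print(s['eef_pos'],s['force'])
cv2.imwrite('pics/c6.png',cv2.resize(P['frame'][140:215,300:390,::-1],None,fx=6,fy=6,interpolation=3))
E
```

```text
[494.44171711 -81.55517395 217.44026003] [-0.35905256  0.62339767 -0.70917305]
```

View pics/c6.png

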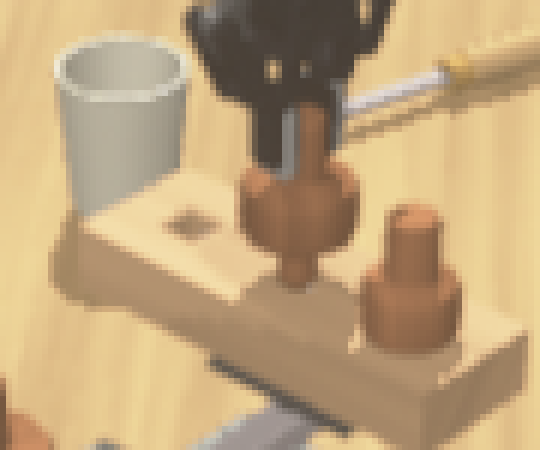

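>>> drive_tool:
  series: "0 0 0.02 0 0 0 0;0 0 0.04 0 0 0 0;0 0 0.06 0 0 0 0;0 0 0.06 0 0 0 0"

```text
time_s: 7.85
eef_pos: [494.4, -81.6, 209.9]
ee_rot: [0.001, 0.325, 0.946, 0.0]
force: [-0.2, 0.5, -0.7]
grip_width: 0.278
```

>>> drive_tool:
  series: "0 0 0.02 0 0 0 0;0 0 0.04 0 0 0 0;0 0 0.06 0 0 0 0;0 0 0.06 0 0 0 0"

```text
time_s: 8.25
eef_pos: [494.3, -81.5, 202.3]
ee_rot: [0.001, 0.325, 0.946, 0.0]
force: [0.4, 0.4, -0.1]
grip_width: 0.277
```

>>> drive_tool:
  series: "0 0 0.02 0 0 0 0;0 0 0.04 0 0 0 0;0 0 0.06 0 0 0 0;0 0 0.06 0 0 0 0"

```text
time_s: 8.65
eef_pos: [494.2, -81.5, 194.8]
ee_rot: [0.001, 0.325, 0.946, 0.0]
force: [1.4, 0.2, 0.7]
grip_width: 0.279
```

>>> drive_tool:
  series: "0 0 0.02 0 0 0 0;0 0 0.04 0 0 0 0;0 0 0.04 0 0 0 0"

```text
time_s: 8.95
eef_pos: [494.2, -81.4, 189.7]
ee_rot: [0.0, 0.325, 0.946, 0.0]
force: [1.7, 0.1, 0.1]
grip_width: 0.28
```

>>> drive_tool:
  series: "0 0 0.02 0 0 0 0;0 0 0.04 0 0 0 0;0 0 0.04 0 0 0 0"

```text
time_s: 9.25
eef_pos: [494.3, -81.2, 184.7]
ee_rot: [0.0, 0.325, 0.946, 0.001]
force: [1.6, 2.1, 1.4]
grip_width: 0.279
```

>>> drive_tool:
  series: "0 0 0.02 0 0 0 0;0 0 0.03 0 0 0 0;0 0 0.03 0 0 0 0"

```text
time_s: 9.55
eef_pos: [494.4, -81.2, 181.0]
ee_rot: [0.001, 0.325, 0.946, 0.001]
force: [3.1, 1.6, -0.5]
grip_width: 0.273
```

>>> drive_tool:
  series: "-0.004 0.008 0 0 0 0 0;-0.004 0.008 0.015 0 0 0 0;-0.004 0.008 0.03 0 0 0 0;-0.004 0.008 0.03 0 0 0 0"

```text
time_s: 9.95
eef_pos: [495.3, -80.9, 177.5]
ee_rot: [0.001, 0.325, 0.946, 0.0]
force: [-0.2, 1.4, 5.1]
grip_width: 0.28
```

>>> drive_tool:
  series: "0 0 0.015 0 0 0 0;0 0 0.03 0 0 0 0;0 0 0.03 0 0 0 0"

```text
time_s: 10.25
eef_pos: [495.3, -81.0, 174.1]
ee_rot: [0.001, 0.325, 0.946, 0.0]
force: [-0.1, 1.3, 5.3]
grip_width: 0.277
```

```bash
python3 - <<'E'
from h import *
P=cap('side');s=telemetry.sense();print(s['eef_pos'],s['force'])
cv2.imwrite('pics/c7.png',cv2.resize(P['frame'][140:250,255:395,::-1],None,fx=5,fy=5,interpolation=3))
E
```

```text
[495.30826936 -81.01484726 174.17368885] [0.12798206 0.87560434 6.17454215]
```

View pics/c7.png

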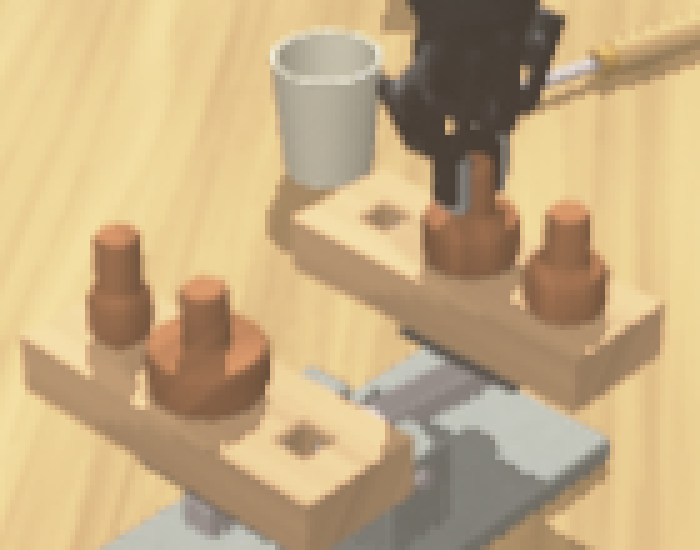

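Lateral force is gone and Fz is about 6 N. The tenon is mostly in and the pan has sunk (knob at about (470,245)). I'll go on in 1–2 mm steps towards 14–16 N.

>>> drive_tool:
  series: "0 0 0.01 0 0 0 0;0 0 0.02 0 0 0 0;0 0 0.02 0 0 0 0"

```text
time_s: 10.6
eef_pos: [495.3, -81.1, 172.0]
ee_rot: [0.001, 0.325, 0.946, 0.0]
force: [0.1, 1.1, 5.0]
grip_width: 0.28
```

>>> drive_tool:
  series: "0 0 0.008 0 0 0 0;0 0 0.016 0 0 0 0;0 0 0.016 0 0 0 0"

```text
time_s: 10.9
eef_pos: [495.3, -81.2, 170.4]
ee_rot: [0.001, 0.325, 0.946, -0.0]
force: [-1.0, 1.1, 6.3]
grip_width: 0.271
```

>>> drive_tool:
  series: "0 0 0.008 0 0 0 0;0 0 0.016 0 0 0 0;0 0 0.016 0 0 0 0"

```text
time_s: 11.2
eef_pos: [495.5, -81.3, 169.3]
ee_rot: [0.001, 0.324, 0.946, -0.0]
force: [-1.1, 1.4, 11.4]
grip_width: 0.28
```

>>> drive_tool:
  series: "0 0 0.008 0 0 0 0;0 0 0.016 0 0 0 0;0 0 0.016 0 0 0 0"

```text
time_s: 11.5
eef_pos: [495.7, -81.4, 168.5]
ee_rot: [0.002, 0.324, 0.946, -0.0]
force: [-2.4, 2.8, 13.6]
grip_width: 0.278
```

>>> drive_tool:
  series: "0 0 0.006 0 0 0 0;0 0 0.01 0 0 0 0;0 0 0.01 0 0 0 0;0 0 0.01 0 0 0 0"

```text
time_s: 11.9
eef_pos: [495.8, -81.5, 168.5]
ee_rot: [0.003, 0.324, 0.946, -0.001]
force: [-3.3, 1.5, 12.9]
grip_width: 0.277
```

```bash
python3 - <<'E'
from h import *
P=cap('side');s=telemetry.sense();print(s['eef_pos'],s['force'])
cv2.imwrite('pics/c8.png',cv2.resize(P['frame'][140:250,255:395,::-1],None,fx=5,fy=5,interpolation=3))
E
```

```text
[495.83096178 -81.50094845 168.51560005] [-2.64612075  2.68317633 14.07348399]
```

View pics/c8.png

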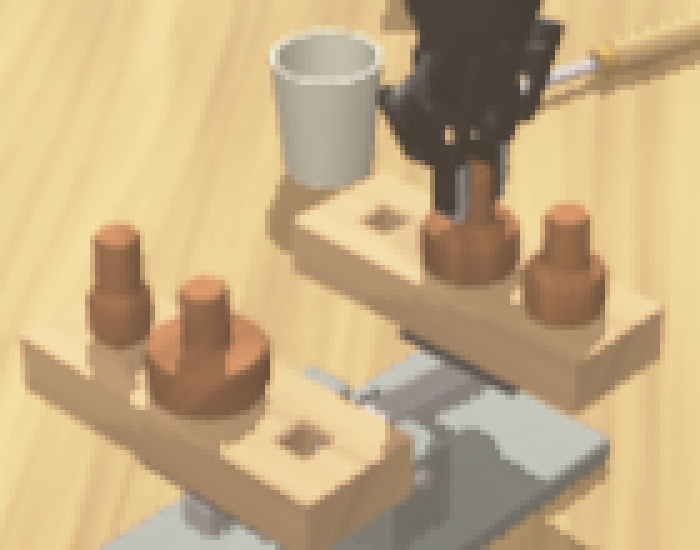

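```bash
python3 - <<'E'
from h import *
P=cap('side')
V=np.array(P['view']);print(telemetry.sense()['force'])
C=-V[:3,:3].T@V[:3,3]
for z in(133,136,140):
  for n,x,y,r in(('k2',437.8,-38.5,24),('k3',493.1,-81.4,29)):
    for h in(0,30,62):
      c=np.array([[x+(13 if h==62 else r)*np.cos(t),y+(13 if h==62 else r)*np.sin(t),z+h] for t in np.arange(0,6.28,.05)])
      w=np.array([proj(P,q) for q in c]); print(z,n,h,'rows in crop',((w[:,1].min()-140+.5)*5).round(1),((w[:,1].max()-140+.5)*5).round(1),'cols',((w[:,0].min()-255+.5)*5).round(1),((w[:,0].max()-255+.5)*5).round(1))
g=P['frame'].astype(int)
for c in(347,348,349,350,367,368,369,370): print(c,[int(1000*g[r,c,0]/g[r,c,2])/1000 for r in range(192,210)])
E
```

```text
[-3.282691    1.48128162 14.21385644]
133 k2 0 rows in crop 278.3 325.5 cols 522.3 607.4
133 k2 30 rows in crop 234.1 280.6 cols 523.6 609.7
133 k2 62 rows in crop 196.1 220.8 cols 545.0 592.3
133 k3 0 rows in crop 229.7 283.7 cols 422.1 521.9
133 k3 30 rows in crop 186.3 239.5 cols 422.3 523.2
133 k3 62 rows in crop 153.0 176.4 cols 450.6 496.4
136 k2 0 rows in crop 273.9 321.1 cols 522.4 607.7
136 k2 30 rows in crop 229.6 276.1 cols 523.8 610.0
136 k2 62 rows in crop 191.4 216.2 cols 545.2 592.5
136 k3 0 rows in crop 225.4 279.3 cols 422.2 522.1
136 k3 30 rows in crop 181.9 235.0 cols 422.3 523.3
136 k3 62 rows in crop 148.4 171.8 cols 450.6 496.5
140 k2 0 rows in crop 268.1 315.2 cols 522.6 608.0
140 k2 30 rows in crop 223.6 270.0 cols 523.9 610.3
140 k2 62 rows in crop 185.3 209.9 cols 545.4 592.8
140 k3 0 rows in crop 219.7 273.5 cols 422.2 522.2
140 k3 30 rows in crop 176.0 229.0 cols 422.3 523.5
140 k3 62 rows in crop 142.4 165.7 cols 450.7 496.6
347 [1.902, 1.901, 1.901, 1.913, 1.845, 1.688, 1.62, 1.62, 1.612, 1.603, 1.603, 1.601, 1.611, 1.605, 1.621, 1.601, 1.607, 1.607]
348
[... 201 characters left out ...]
1.618, 1.603, 1.611, 1.611, 1.605, 1.605, 1.601, 1.598]
350 [1.904, 1.902, 1.875, 1.887, 1.847, 1.677, 1.601, 1.605, 1.614, 1.623, 1.612, 1.611, 1.6, 1.611, 1.621, 1.605, 1.596, 1.601]
367 [1.948, 1.935, 1.95, 1.975, 1.963, 1.951, 1.95, 1.948, 1.923, 1.934, 1.907, 1.906, 1.916, 1.719, 1.623, 1.618, 1.621, 1.609]
368 [1.96, 1.946, 1.948, 1.975, 1.963, 1.951, 1.95, 1.948, 1.96, 1.933, 1.918, 1.891, 1.901, 1.715, 1.614, 1.623, 1.612, 1.612]
369 [1.945, 1.932, 1.961, 1.987, 1.975, 1.962, 1.961, 1.934, 1.933, 1.918, 1.917, 1.89, 1.873, 1.693, 1.614, 1.623, 1.618, 1.612]
370 [1.93, 1.916, 1.935, 1.987, 1.975, 1.975, 1.961, 1.934, 1.92, 1.932, 1.917, 1.916, 1.863, 1.681, 1.614, 1.614, 1.623, 1.612]
```

The measured edge gap between knob_3 and the seated knob_2 is 8.2 px, against 8.36 px predicted if seated. At about 14 N the knob is therefore home. I'll ease up with the pan to about level, then release.

>>> drive_tool:
  series: "0 0 -0.02 0 0 0 0;0 0 -0.04 0 0 0 0;0 0 -0.06 0 0 0 0;0 0 -0.075 0 0 0 0;0 0 -0.085 0 0 0 0;0 0 -0.085 0 0 0 0;0 0 -0.085 0 0 0 0"

```text
time_s: 12.7
eef_pos: [495.5, -81.5, 178.5]
ee_rot: [0.002, 0.324, 0.946, -0.001]
force: [-2.0, 2.1, -0.6]
grip_width: 0.276
```

>>> drive_tool:
  series: "0 0 0 0 0 0 0.5;0 0 0 0 0 0 0.7;0 0 0 0 0 0 0.8;0 0 0 0 0 0 0.8;0 0 0 0 0 0 0.8;0 0 0 0 0 0 0.8;0 0 0 0 0 0 0.8"

```text
time_s: 13.4
eef_pos: [495.6, -81.5, 178.5]
ee_rot: [0.002, 0.324, 0.946, -0.001]
force: [-0.5, -0.3, -0.6]
grip_width: 0.796
```

>>> drive_tool:
  series: "0 0 -0.15 0 0 0 0.8;0 0 -0.35 0 0 0 0.8;0 0 -0.6 0 0 0 0.8;0 0 -0.9 0 0 0 0.8;0 0 -1 0 0 0 0.8;0 0 -1 0 0 0 0.8"

```text
time_s: 14.0
eef_pos: [495.5, -81.3, 299.8]
ee_rot: [0.004, 0.324, 0.946, -0.001]
force: [-0.2, -0.0, -0.6]
grip_width: 0.801
```

>>> drive_tool:
  series: "0.2 0.2 0 0 0 0 0.8;0.4 0.5 0 0 0 0 0.8;0.6 1 0 0 0 0 0.8;0.6 1 0 0 0 0 0.8;0.6 1 0 0 0 0 0.8;0.6 1 0 0 0 0 0.8"

```text
time_s: 14.6
eef_pos: [512.0, 57.0, 298.2]
ee_rot: [0.003, 0.324, 0.946, -0.001]
force: [0.1, -0.6, 0.2]
grip_width: 0.799
```

```bash
python3 - <<'E'
from h import *
P=cap('side');s=telemetry.sense();print(s['time_s'],s['eef_pos'],s['force'])
b=cv2.resize(P['frame'][120:250,240:410,::-1],None,fx=4,fy=4,interpolation=3)
cv2.imwrite('pics/c9.png',b)
g=P['frame'].astype(int)
for c in(347,349,368,370): print(c,[round(g[r,c,0]/g[r,c,2],2) for r in range(188,212)])
for z in(139,143,145):
  for n,x,y,r in(('k2',437.8,-38.5,24),('k3',493.1,-81.4,29),('k1',677.3,41.3,18),('k4',622,84.3,33)):
    print(z,n,[round(max(proj(P,[x+r*np.cos(t),y+r*np.sin(t),z])[1] for t in np.arange(0,6.3,.05))-o,2) for o in (0,)])
for c in(277,278,295,296,297): print(c,[(r,round(g[r,c,0]/g[r,c,2],2)) for r in range(200,228)])
E
```

```text
14.65 [512.03073694  56.62291738 298.49864658] [ 0.6954753  -0.59843491 -0.4863569 ]
347 [np.float64(1.9), np.float64(1.9), np.float64(1.91), np.float64(1.9), np.float64(1.87), np.float64(1.72), np.float64(1.62), np.float64(1.59), np.float64(1.61), np.float64(1.6), np.float64(1.6), np.float64(1.59), np.float64(1.6), np.float64(1.59), np.float64(1.61), np.float64(1.6), np.float64(1.61), np.float64(1.6), np.float64(1.61), np.float64(1.56), np.float64(1.37), np.float64(1.18), np.float64(1.14), np.float64(1.11)]
349 [np.float64(1.89), np.float64(1.9), np.float64(1.9), np.float64(1.86), np.float64(1.85), np.float64(1.72), np.float64(1.63), np.float64(1.6), np.float64(1.61), np.float64(1.59), np.float64(1.61), np.float64(1.62), np.float64(1.6), np.float64(1.6), np.float64(1.61), np.float64(1.6), np.float64(1.61), np.float64(1.59), np.float64(1.6), np.float64(1.61), np.float64(1.55), np.float64(1.37), np.float64(1.19), np.float64(1.13)]
368 [np.float64(1.96), np.float64(1.93), np.float64(1.93), np.float64(1.95), np.float64(1.96), np.float64(1.96), np.float64(1.94), np.float64(1.94), np.floa
[... 3848 characters left out ...]
))]
297 [(200, np.float64(2.02)), (201, np.float64(2.04)), (202, np.float64(2.0)), (203, np.float64(1.92)), (204, np.float64(1.9)), (205, np.float64(1.9)), (206, np.float64(1.9)), (207, np.float64(1.88)), (208, np.float64(1.88)), (209, np.float64(1.9)), (210, np.float64(1.9)), (211, np.float64(1.9)), (212, np.float64(1.89)), (213, np.float64(1.89)), (214, np.float64(1.93)), (215, np.float64(1.93)), (216, np.float64(1.95)), (217, np.float64(1.94)), (218, np.float64(1.94)), (219, np.float64(1.94)), (220, np.float64(1.92)), (221, np.float64(1.89)), (222, np.float64(1.86)), (223, np.float64(1.85)), (224, np.float64(1.85)), (225, np.float64(1.85)), (226, np.float64(1.7)), (227, np.float64(1.61))]
```

View pics/c9.png

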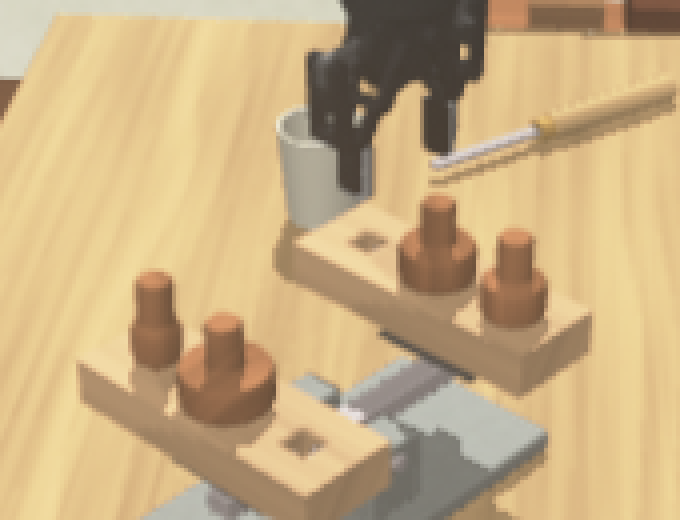

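```bash
python3 - <<'E'
from h import *
P=cap('side');g=P['frame'].astype(float);r=g[:,:,0]/(g[:,:,2]+1)
def row(z):
  return {n:round(min(proj(P,[x+13*np.cos(t),y+13*np.sin(t),z+62])[1] for t in np.arange(0,6.3,.05)),2) for n,x,y in(('k2',437.8,-38.5),('k3',493.1,-81.4))}
print(row(144))
for n,cs,r0 in(('k3',range(346,352),165),('k2',range(366,372),173)):
  m=np.mean([r[r0:r0+10,c] for c in cs],0);print(n,r0,m.round(2))
  q=np.mean([g[r0:r0+28,c,1] for c in cs],0);print(q.round(0))
E
```

```text
{'k2': np.float64(175.32), 'k3': np.float64(166.76)}
k3 165 [1.63 1.64 1.6  1.72 1.96 1.99 1.97 1.93 1.87 1.86]
[154. 177. 200. 180. 146. 138. 129. 110.  97.  96.  96.  96.  96.  96.
  96.  96.  98. 102. 103. 103. 104. 103. 100.  98.  97.  96.  95.  93.]
k2 173 [1.58 1.58 1.59 1.64 1.82 2.01 2.02 2.   1.94 1.9 ]
[203. 203. 203. 196. 171. 150. 148. 139. 117. 104. 103. 102. 102. 102.
 102. 101. 101. 103. 109. 112. 112. 110. 106. 104. 102. 100.  99.  98.]
```

Level looks right: shoulder heights come out at about 143.5–145.4 mm on all four. Knob_3's edges read anywhere from 0 to 0.4 px high (up to about 1 mm), which isn't conclusive. I'll press once more on its stem top with shut fingers to make sure.

>>> drive_tool:
  series: "-0.2 -0.3 0 0 0 0 0;-0.4 -0.6 0 0 0 0 0;-0.6 -1 0 0 0 0 0;-0.6 -1 0 0 0 0 0;-0.6 -1 0 0 0 0 0;-0.6 -1 0.2 0 0 0 0;-0.6 -1 0.45 0 0 0 0;-0.6 -1 0.65 0 0 0 0;-0.6 -1 0.7 0 0 0 0;-0.6 -1 0.7 0 0 0 0"

```text
time_s: 15.7
eef_pos: [495.6, -82.2, 215.2]
ee_rot: [0.003, 0.325, 0.946, -0.001]
force: [0.2, -1.2, -0.0]
grip_width: -0.002
```

>>> drive_tool:
  series: "0 0 0.02 0 0 0 0;0 0 0.04 0 0 0 0;0 0 0.06 0 0 0 0;0 0 0.08 0 0 0 0;0 0 0.1 0 0 0 0;0 0 0.1 0 0 0 0"

```text
time_s: 16.3
eef_pos: [495.5, -82.2, 202.9]
ee_rot: [0.003, 0.325, 0.946, -0.001]
force: [0.5, -0.7, 0.7]
grip_width: -0.001
```

>>> drive_tool:
  series: "0 0 0.015 0 0 0 0;0 0 0.03 0 0 0 0;0 0 0.04 0 0 0 0;0 0 0.04 0 0 0 0"

```text
time_s: 16.7
eef_pos: [495.5, -82.2, 197.9]
ee_rot: [0.002, 0.325, 0.946, -0.001]
force: [-0.8, -0.3, -0.1]
grip_width: 0.0
```

>>> drive_tool:
  series: "0 0 0.01 0 0 0 0;0 0 0.02 0 0 0 0;0 0 0.02 0 0 0 0"

```text
time_s: 17.0
eef_pos: [495.7, -82.3, 195.9]
ee_rot: [0.003, 0.325, 0.946, -0.001]
force: [0.2, -0.1, 5.3]
grip_width: 0.004
```

>>> drive_tool:
  series: "0 0 0.01 0 0 0 0;0 0 0.02 0 0 0 0;0 0 0.02 0 0 0 0"

```text
time_s: 17.3
eef_pos: [496.2, -82.4, 194.6]
ee_rot: [0.004, 0.325, 0.946, -0.001]
force: [-1.3, 0.6, 11.1]
grip_width: 0.002
```

>>> drive_tool:
  series: "0 0 0.01 0 0 0 0;0 0 0.016 0 0 0 0;0 0 0.016 0 0 0 0"

```text
time_s: 17.6
eef_pos: [496.7, -82.5, 194.0]
ee_rot: [0.005, 0.325, 0.946, -0.001]
force: [-2.6, 1.4, 11.9]
grip_width: 0.004
```

>>> drive_tool:
  series: "0 0 0.015 0 0 0 0;0 0 0.023 0 0 0 0;0 0 0.023 0 0 0 0"

```text
time_s: 17.9
eef_pos: [497.2, -82.6, 193.1]
ee_rot: [0.007, 0.324, 0.946, -0.001]
force: [-3.1, 2.5, 15.5]
grip_width: -0.001
```

```bash
python3 - <<'E'
from h import *
P=cap('side');g=P['frame'].astype(float);r=g[:,:,0]/(g[:,:,2]+1);s=telemetry.sense();print(s['eef_pos'],s['force'])
for n,cs,r0 in(('k3',range(346,352),193),('k2',range(366,372),201)):
  print(n,r0,np.mean([r[r0:r0+8,c] for c in cs],0).round(2))
E
```

```text
[497.24931366 -82.59486551 193.12878417] [-2.34164178  1.08436155 16.24621154]
k3 193 [1.88 1.87 1.86 1.84 1.67 1.6  1.59 1.6 ]
k2 201 [1.9  1.89 1.88 1.86 1.7  1.61 1.6  1.6 ]
```

>>> drive_tool:
  series: "0 0 -0.03 0 0 0 0;0 0 -0.06 0 0 0 0;0 0 -0.1 0 0 0 0;0 0 -0.15 0 0 0 0;0 0 -0.3 0 0 0 0;0 0 -0.6 0 0 0 0;0 0 -0.9 0 0 0 0;0 0 -0.9 0 0 0 0"

```text
time_s: 18.75
eef_pos: [497.2, -82.4, 305.8]
ee_rot: [0.011, 0.324, 0.946, -0.001]
force: [-0.6, -0.1, -0.3]
grip_width: 0.001
```

>>> drive_tool:
  series: "0.2 0.3 0 0 0 0 0;0.4 0.6 0 0 0 0 0;0.6 1 0 0 0 0 0;0.6 1 0 0 0 0 0;0.6 1 0 0 0 0 0;0.6 1 0 0 0 0 0;0.6 1 0 0 0 0 0;0.6 1 0 0 0 0 0;0.6 1 0 0 0 0 0;0.6 1 0 0 0 0 0;0.6 1 0 0 0 0 0;0.6 1 0 0 0 0 0;0.6 1 0 0 0 0 0;0.6 1 0 0 0 0 0;0.6 1 0 0 0 0 0;0.6 1 0 0 0 0 0"

```text
time_s: 20.35
eef_pos: [514.0, 56.5, 304.8]
ee_rot: [0.011, 0.324, 0.946, -0.001]
force: [0.8, 0.3, 0.2]
grip_width: 0.0
```

```bash
python3 - <<'E'
from h import *
P=cap('side');g=P['frame'].astype(float);r=g[:,:,0]/(g[:,:,2]+1);s=telemetry.sense();print(s['time_s'],s['eef_pos'],s['force'])
for n,cs,r0 in(('k3',range(346,352),188),('k2',range(366,372),197),('k4',range(294,298),221),('k1',range(277,280),207)):
  print(n,r0,np.mean([r[r0:r0+10,c] for c in cs],0).round(2))
cv2.imwrite('pics/c10.png',cv2.resize(P['frame'][120:250,240:410,::-1],None,fx=4,fy=4,interpolation=3))
E
```

```text
20.4 [514.0218056   56.50648376 304.82313342] [-0.10971076  0.24213045  0.02835185]
k3 188 [1.88 1.88 1.86 1.85 1.84 1.7  1.6  1.59 1.58 1.58]
k2 197 [1.9  1.9  1.89 1.88 1.79 1.64 1.6  1.6  1.59 1.59]
k4 221 [1.89 1.87 1.85 1.83 1.83 1.69 1.61 1.6  1.59 1.59]
k1 207 [1.89 1.89 1.88 1.87 1.83 1.72 1.63 1.61 1.6  1.6 ]
```

View pics/c10.png

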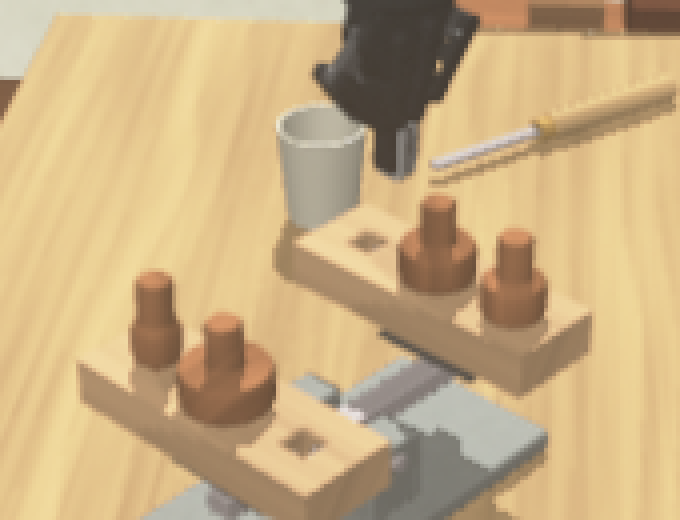

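```bash
python3 -c "
from rig import ctrl; print(ctrl.finish_job())"
```

```text
the job is handed in; nothing more can be done
None
```

I moved knob_3 (80 g) from the low pan into the middle socket of the other pan, so the lots should be 40+100 g and 60+80 g. The job is handed in at about 20 s of the 45 s allowed.

- **Seating:** I pressed knob_3 in at about 14 N. After releasing it I pressed its stem top again; the highest reading was 16.2 N, under the 20 N limit.
- **Level:** With the arm clear, the shoulder heights came out at about 144–146 mm on both pans. That is level to within about 0.01 rad, which is as fine as I could measure.
- **Other things:** Knobs 1, 2 and 4, the cup and the gouge look undisturbed in the last side picture. The mallet was not in that crop, and the arm's path stayed well away from it.
- **Check that disagreed:** Measured against knob_2, knob_3's lower edge read about 0.2 px low under load and about 0.3 px high after release (under 1 mm either way). The second press did not change this. I put it down to picture resolution, so a gap of a fraction of a millimetre under the shoulder is not ruled out.

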